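# Refill the pearl pots and file them in the middle of the row

## Robot

A 7-joint arm with a two-finger parallel gripper is mounted at the origin on the work surface. World frame = base frame: x ahead of the robot, y to its left, z up, the work surface at z = 0. Lengths are in m, angles in degrees, forces in N, time in s.
With the tool pointing down it reaches from about 0.4 to 0.875 m from the base axis. Payload 4.4 kg.
Tool frame: the origin (TCP) lies midway between the tips of the shut fingers; the grasp point (between the pads) lies behind it (robot.hold_point_z is the y of the grasp point in the tool frame, in m); y points along the fingers, x is the direction in which the jaws open and shut, and the axes are right-handed (so a half turn about y gives the same grasp; the last joint's range is limited). The gripper opens to 85 mm and grips with 20 to 120 N. Pads are 22 mm wide; open, the fingers measure 114 mm over their backs; the gripper's body (76 mm by 85 mm) begins 54 mm behind the grasp point. The pads swing forward as they close: fully open they stand 13 mm farther back than shut.
Start: joints at [68.022, 36.005, 2.206, 86.941, -1.547, 57.084, -1.146], TCP at [0.203, -0.617, 0.231] pointing down, gripper open.
Joint ranges: [-175.42, 175.42], [-21.48, 121.26], [-71.46, 75.88], [10.55, 141.38], [-63.04, 243.04], [13.31, 113.54], [-168.57, 168.57]. Speed limits (degrees/s): [147.25, 147.25, 180, 180, 180, 180, 180].

## Interface

Orientations are given as a 3x3 rotation matrix whose columns are the frame's x, y, z axes.
In Python, from station import robot gives the robot as it stands. The module is installed in compiled form; this text tells all that it offers.
- The arm moves only by the tool drive_tool, never from a script. Its argument "moves" is a list of rows, each an object of numbers: "tx", "ty", "tz": the shift along the tool's x, y, z in cm; "roll": the turn about the tool's y in degrees. In form: [{"tx": .., "ty": .., "tz": .., "roll": ..}, ...]. A call has 1 to 8 rows; each row is the pose to reach, as a shift and turn from the pose commanded when the call began, along the tool's axes at that moment; what a row does not reach only later rows make up. A row lasts 1/8 s, in which the tool goes at most 62.5 mm and 10.7 degrees, less where a joint would pass 70% of its speed; a pose out of reach is approached as far as the arm can. A call with a gripper value outside its range is refused whole. "gripper" is the closure in counts, from 0 (fully open) to 255 (shut), set as the call begins (left out, the last holds). The fingers move at their own pace and stop on an object; "squeeze" is the grip in N (left out, the last holds). Time passes only in rows, so rows that repeat a pose let the fingers close. It gives the time, the measured TCP pose, the force and the opening at its end, in the units of the state.
- robot.get_state(): the state, without advancing time (a new reading comes with each control period).
- robot.get_image(name): name is "scene" or "top" or "wrist"; returns a dict with "color" (420x560x3 uint8, red, green, blue), "K" (3x3 intrinsics, pixels), "dist" ([k1, k2, p1, p2, k3] as OpenCV has them; the pictures are not rectified), "extrinsics" (4x4, takes a point from camera to world coordinates). Camera axes: x right, y down, z forward; pixel columns grow to the right and rows downward; lengths in m; the calibration is good to about 2 mm. A picture is of the moment at which its call begins. There is no depth.
- robot.finish_job(): hands the job in, once; it reports no verdict.
Trained networks look in the newest picture that a camera, given by its name, has taken for a name from the list of things; names that differ only in an ending like _2 or _b are one class to them, and where a whole thing is asked for, a point or a joint stands for the part that bears it (a point fixed in the world has none). Each returns a list of dicts, best first, with "confidence" (0 to 1); they miss things now and then, are a little off and sometimes report something else, mostly with a low value. They report only what shows in the picture. A call takes as long as a camera call. They do not tell look-alikes from the thing itself.
- robot.silhouettes(camera, thing): "pixels" (420x560 bool, what is visible of it) and "box" ([left, top, right, bottom] in pixels, round what is visible of it).
The state is a dict: "time_s": time; "joints": joint angles; "qvel": joint speeds; "effort": joint torques, N m; "ee_pos": TCP position; "tcp_rot": TCP orientation; "force": force on the tool from outside, world axes, zero at the start; "wrist_torque": the same for the moment, N m; "opening": finger opening in m.
Only numpy, scipy, OpenCV 4.12 (cv2) and the standard library are available. Lean on these libraries where they do the work, as an engineer would, in place of code of your own. Each camera call takes 0.05 s, during which the arm holds its last target. There are 200 camera calls.

## Task

Use the scoop to put at least two pearls from the black bin into each empty open pot on the table (do not pick pearls with the fingers), and file every filled pot in the rack: nudge the lidded pots there apart and set it down in the gap, in the middle of the row with two lidded pots on either side. Finish with all pots standing flat on the floor of the rack's channel, their long sides across it, and the scoop standing upright on the middle of its cork mat; leave the nail buffer, polish bottle and cream jar where they are.

Things in the scene. Friction and masses are not known exactly. Their poses are not given: they have to be found in the camera images.
- rack: fixed display rack of bare aluminium: a channel for a row of pots running along its own y, 260 mm long (y) and 64 mm wide (x) inside. Origin: centre of the underside. Floor 4 mm thick; the two long walls are 4 mm thick and rise only 10 mm above the table, the two end walls (5 mm thick) rise 30 mm
- pot_a: empty open-topped rectangular white ceramic pot standing loose on the table, 60 mm long (own x), 40 mm wide (own y), 46 mm high, walls 3 mm, base 3 mm, about 150 g; may be absent. Origin: centre of its underside, z up
- pot_b: second pot exactly like pot_a; may be absent. Always at least one of the two is there
- bin: fixed black bead bin, open on top, 213 mm long (own x), 46 mm wide inside (own y). Origin: on the table under x = y = 0. Its inner floor is level, 4 mm above the table, from x = -125 mm to x = 45 mm; from there a 50 degree ramp rises to about 44 mm at x = 79 mm. Side walls (4 mm) 44 mm high, -x end wall 44 mm, +x end wall 48 mm. Pearls lie two abreast on the floor before the ramp; they stay put on slopes gentler than about 10 degrees and roll on slopes steeper than about 16
- scoop: small steel scoop with an upright wooden handle, 90 g, standing on the cork mat; origin: centre of its underside, z up, +x towards the open lip. Steel floor 1.5 mm thick from x = -34 to 33 mm, 42 mm wide (y); side walls 1.5 mm thick, 20 mm high, from x = -16 to 18 mm; back wall 24 mm high at x = -15 mm; open in front (+x). Handle: upright bar 18 mm (x) by 14 mm (y), centred on x = -25 mm, its top at z = 107 mm
- mat: fixed cork mat, the scoop's place, 90 x 60 x 3 mm; origin: centre of its underside, x along the 90 mm
- buffer: bystander: grey nail buffer block 90 x 26 x 26 mm lying on the table; origin: centre of its underside
- polish: bystander: ivory nail polish bottle 28 mm across, 82 mm high; origin: centre of its underside
- cream: bystander: amber jar 52 mm across, about 42 mm high; origin: centre of its underside
- row_1: closed white pot with a flat wooden lid and knob, number 1 of four standing in the rack's channel, counted from the rack's +y end; 60 mm (own x, across the channel) by 40 mm (own y, along the row), body 42 mm high, top of lid 46 mm and of its knob 56 mm, about 150 g, grip it by the body. Origin: centre of its underside, which stands on the rack's floor; y as the rack's
- row_2: closed white pot with a flat wooden lid and knob, number 2 of four standing in the rack's channel, counted from the rack's +y end; 60 mm (own x, across the channel) by 40 mm (own y, along the row), body 42 mm high, top of lid 46 mm and of its knob 56 mm, about 150 g, grip it by the body. Origin: centre of its underside, which stands on the rack's floor; y as the rack's
- row_3: closed white pot with a flat wooden lid and knob, number 3 of four standing in the rack's channel, counted from the rack's +y end; 60 mm (own x, across the channel) by 40 mm (own y, along the row), body 42 mm high, top of lid 46 mm and of its knob 56 mm, about 150 g, grip it by the body. Origin: centre of its underside, which stands on the rack's floor; y as the rack's
- row_4: closed white pot with a flat wooden lid and knob, number 4 of four standing in the rack's channel, counted from the rack's +y end; 60 mm (own x, across the channel) by 40 mm (own y, along the row), body 42 mm high, top of lid 46 mm and of its knob 56 mm, about 150 g, grip it by the body. Origin: centre of its underside, which stands on the rack's floor; y as the rack's
- pot_a_in (a point): middle of the space inside pot_a, 20 mm above its underside
- pot_b_in (a point): middle of the space inside pot_b, 20 mm above its underside
- pearl_1: ivory pearl bead, a ball 18 mm across, 11 g, in the bin; origin: its centre
- pearl_2: ivory pearl bead, a ball 18 mm across, 11 g, in the bin; origin: its centre
- pearl_3: ivory pearl bead, a ball 18 mm across, 11 g, in the bin; origin: its centre
- pearl_4: ivory pearl bead, a ball 18 mm across, 11 g, in the bin; origin: its centre
- pearl_5: ivory pearl bead, a ball 18 mm across, 11 g, in the bin; origin: its centre
- pearl_6: ivory pearl bead, a ball 18 mm across, 11 g, in the bin; origin: its centre
- pearl_7: ivory pearl bead, a ball 18 mm across, 11 g, in the bin; origin: its centre
- pearl_8: ivory pearl bead, a ball 18 mm across, 11 g, in the bin; origin: its centre
There are look-alikes about, which are no part of the job. Of the things like the mat, leave any that is purple or red; of the rest the larger one is meant.

How it is judged (in metres and radians):
At the end, for the whole second after the job is handed in: Pots present stand in the channel between lidded pots 2 and 3 with at least two pearls in each; lidded pots stand in it too (all within 8 mm of its centre line, 6 mm of its floor, 0.1 rad of upright, 0.15 rad of square to it, at rest); scoop upright on its mat, centre within 25 mm of the mat's (x of row_1 in the frame of rack between -0.008 and 0.008 m and y of row_1 in the frame of rack between -0.115 and 0.115 m and z of each of row_1, row_2, row_3, row_4, pot_a, pot_b in the frame of rack below 0.01 m and angle between each of row_1, row_2, row_3, row_4, pot_a, pot_b, scoop's own z axis and vertical below 0.1 rad and linear speed of each of row_1, row_2, row_3, row_4, pot_a, pot_b below 0.03 m/s and angle between the x axis of each of row_1, row_2, row_3, row_4, pot_a, pot_b and the x axis of rack, either way round below 0.15 rad and x of row_2 in the frame of rack between -0.008 and 0.008 m and y of row_2 in the frame of rack between -0.115 and 0.115 m and x of row_3 in the frame of rack between -0.008 and 0.008 m and y of row_3 in the frame of rack between -0.115 and 0.115 m and x of row_4 in the frame of rack between -0.008 and 0.008 m and y of row_4 in the frame of rack between -0.115 and 0.115 m and x of pot_a in the frame of rack between -0.008 and 0.008 m and y of pot_a in the frame of rack between -0.115 and 0.115 m and y of each of pot_a, pot_b in the frame of row_2 below -0.03 m and y of each of pot_a, pot_b in the frame of row_3 above 0.03 m and ((distance between pearl_1 and pot_a_in below 0.028 m and distance between any of pearl_2, pearl_3, pearl_4, pearl_5, pearl_6, pearl_7, pearl_8 and pot_a_in below 0.028 m) or (distance between pearl_2 and pot_a_in below 0.028 m and distance between any of pearl_3, pearl_4, pearl_5, pearl_6, pearl_7, pearl_8 and pot_a_in below 0.028 m) or (distance between pearl_3 and pot_a_in below 0.028 m and distance between any of pearl_4, pearl_5, pearl_6, pearl_7, pearl_8 and pot_a_in below 0.028 m) or (distance between pearl_4 and pot_a_in below 0.028 m and distance between any of pearl_5, pearl_6, pearl_7, pearl_8 and pot_a_in below 0.028 m) or (distance between pearl_5 and pot_a_in below 0.028 m and distance between any of pearl_6, pearl_7, pearl_8 and pot_a_in below 0.028 m) or (distance between pearl_6 and pot_a_in below 0.028 m and distance between any of pearl_7, pearl_8 and pot_a_in below 0.028 m) or (distance between pearl_7 and pot_a_in below 0.028 m and distance between pearl_8 and pot_a_in below 0.028 m)) and x of pot_b in the frame of rack between -0.008 and 0.008 m and y of pot_b in the frame of rack between -0.115 and 0.115 m and ((distance between pearl_1 and pot_b_in below 0.028 m and distance between any of pearl_2, pearl_3, pearl_4, pearl_5, pearl_6, pearl_7, pearl_8 and pot_b_in below 0.028 m) or (distance between pearl_2 and pot_b_in below 0.028 m and distance between any of pearl_3, pearl_4, pearl_5, pearl_6, pearl_7, pearl_8 and pot_b_in below 0.028 m) or (distance between pearl_3 and pot_b_in below 0.028 m and distance between any of pearl_4, pearl_5, pearl_6, pearl_7, pearl_8 and pot_b_in below 0.028 m) or (distance between pearl_4 and pot_b_in below 0.028 m and distance between any of pearl_5, pearl_6, pearl_7, pearl_8 and pot_b_in below 0.028 m) or (distance between pearl_5 and pot_b_in below 0.028 m and distance between any of pearl_6, pearl_7, pearl_8 and pot_b_in below 0.028 m) or (distance between pearl_6 and pot_b_in below 0.028 m and distance between any of pearl_7, pearl_8 and pot_b_in below 0.028 m) or (distance between pearl_7 and pot_b_in below 0.028 m and distance between pearl_8 and pot_b_in below 0.028 m)) and horizontal distance between scoop and mat below 0.025 m and z of scoop in the frame of mat below 0.01 m); the robot touches nothing.
It fails at once if the fingers handle a pearl (pressing it with more than 2 N) (contact force between the fingers and pearl_1 above 2 N or contact force between the fingers and pearl_2 above 2 N or contact force between the fingers and pearl_3 above 2 N or contact force between the fingers and pearl_4 above 2 N or contact force between the fingers and pearl_5 above 2 N or contact force between the fingers and pearl_6 above 2 N or contact force between the fingers and pearl_7 above 2 N or contact force between the fingers and pearl_8 above 2 N).
It fails at once if a bystander (nail buffer, polish bottle or cream jar) is pushed more than 40 mm from its place (distance of any of buffer, polish, cream from where it was at the start of the episode above 0.04 m).
Of pot_a, pot_b only 1 to 2 are there at a start; the rules pass over those that are not, and their reading is None.
At some moment in a run one of pot_a, pot_b may be knocked a few centimetres aside while the robot is not near it.
Once in a run the grip may slacken for a moment while it holds something.
It also fails if it takes over 210 s, if anything falls off the work surface, if the arm or the gripper's body presses on something with over 40 N, if the wrist force passes 120 N, or if a joint passes its speed limit or range.

## Working session

There is one attempt and no reset: what is moved stays moved. The work goes in short steps, Python scripts to look and compute and a tool call to move; the robot and the scene stay as the last step left them, time stands still between calls to the robot, and variables do not carry over. Pictures are saved under pics/ and viewed, about 12 in all and at most 16, crops included, and the job is handed in when it is done.

Besides the shell and the picture viewer there is one more tool, called after "Call:" as name(argument=value, ...) on one line, values as JSON. drive_tool: Moves the arm, as the interface text tells. Its arguments: {"type":"object","properties":{"moves":{"type":"array"},"gripper":{"type":"number"},"squeeze":{"type":"number"}},"required":["moves"]}

```bash
mkdir -p pics; ls
cat > h.py <<'E'
import numpy as np, cv2
from station import robot
def save(cam,fn,crop=None,scale=1):
    im=robot.get_image(cam); c=im["color"][:,:,::-1]
    if crop: l,t,r,b=crop; c=c[t:b,l:r]
    if scale!=1: c=cv2.resize(c,None,fx=scale,fy=scale,interpolation=cv2.INTER_CUBIC)
    cv2.imwrite("pics/"+fn,c); return im
def ray(im,uv):
    p=cv2.undistortPoints(np.array([[uv]],float),im["K"],np.array(im["dist"],float))[0,0]
    E=np.array(im["extrinsics"]); d=E[:3,:3]@np.array([p[0],p[1],1.]); return E[:3,3],d
def onz(im,uv,z):
    o,d=ray(im,uv); return o+d*(z-o[2])/d[2]
def proj(im,P):
    E=np.linalg.inv(np.array(im["extrinsics"])); r,_=cv2.Rodrigues(E[:3,:3])
    return cv2.projectPoints(np.atleast_2d(np.array(P,float)),r,E[:3,3],im["K"],np.array(im["dist"],float))[0][:,0]
E
python3 - <<'E'
from h import *
s=robot.get_state(); print({k:np.round(v,3).tolist() for k,v in s.items()}); print(robot.hold_point_z)
a=save("top","top0.png"); b=save("scene","scene0.png")
for im in (a,b): print(np.round(im["extrinsics"],3).tolist(),np.round(im["K"],1).tolist(),im["dist"])
for cam in ("top","scene"):
  for n in ["rack","pot_a","bin","scoop","mat","buffer","polish","cream","row_1","pearl_1"]:
    for r in robot.silhouettes(cam,n): print(cam,n,round(r["confidence"],2),r["box"],int(r["pixels"].sum()))
E
```

```text
pics
{'time_s': 0.0, 'joints': [68.02, 36.057, 2.202, 86.995, -1.548, 57.084, -1.146], 'qvel': [-0.088, -0.005, 0.016, 0.009, -0.051, -0.04, -0.008], 'effort': [0.0, -56.34, 1.226, -19.345, 0.011, 0.011, -0.0], 'ee_pos': [0.203, -0.617, 0.23], 'tcp_rot': [[0.312, -0.001, 0.95], [-0.95, 0.002, 0.312], [-0.002, -1.0, 0.0]], 'force': [0.076, -0.318, 0.519], 'wrist_torque': [-0.026, -0.025, -0.045], 'opening': 0.086}
-0.0187
[[0.004, -0.998, 0.069, 0.525], [-1.0, -0.004, -0.005, 0.024], [0.005, -0.069, -0.998, 0.788], [0.0, 0.0, 0.0, 1.0]] [[393.9, 0.0, 283.1], [0.0, 393.9, 205.1], [0.0, 0.0, 1.0]] [-0.10467438  0.          0.          0.          0.        ]
[[-0.772, 0.479, -0.419, 0.995], [0.636, 0.577, -0.512, 0.554], [-0.003, -0.662, -0.75, 0.783], [0.0, 0.0, 0.0, 1.0]] [[490.8, 0.0, 280.1], [0.0, 490.8, 207.1], [0.0, 0.0, 1.0]] [0.01622463 0.         0.         0.         0.        ]
top rack 0.72 [312.3, 160.7, 448.2, 201.3] 1735
top rack 0.61 [320.9, 163.6, 350.0, 195.8] 780
top pot_a 0.56 [211.0, 231.4, 238.9, 265.3] 749
top bin 0.93 [110.3, 161.2, 153.8, 270.9] 3369
top mat 0.9
[... 1403 characters left out ...]
 cream 0.82 [240.8, 105.0, 257.9, 129.4] 404
scene cream 0.45 [378.4, 302.9, 386.5, 309.8] 45
scene row_1 0.97 [156.7, 127.2, 195.6, 160.7] 684
scene row_1 0.83 [204.0, 171.6, 240.5, 209.1] 796
scene row_1 0.67 [173.9, 147.1, 209.1, 177.4] 625
scene row_1 0.56 [192.8, 156.7, 225.8, 192.7] 630
scene row_1 0.23 [333.9, 253.0, 437.7, 347.0] 3647
scene pearl_1 0.59 [353.6, 311.3, 363.1, 317.1] 52
scene pearl_1 0.52 [386.9, 299.8, 393.3, 304.7] 41
scene pearl_1 0.5 [359.9, 301.8, 370.8, 311.9] 74
scene pearl_1 0.48 [359.6, 318.4, 371.8, 323.3] 48
scene pearl_1 0.47 [368.0, 308.6, 378.2, 317.3] 52
scene pearl_1 0.44 [376.4, 303.7, 386.5, 310.7] 45
scene pearl_1 0.44 [372.4, 293.8, 380.3, 304.2] 65
```

Run:
```python
import cv2
c=cv2.imread("pics/top0.png")[70:370,90:460]; cv2.imwrite("pics/top0c.png",cv2.resize(c,None,fx=2,fy=2,interpolation=cv2.INTER_CUBIC)[:600])
c=cv2.imread("pics/scene0.png")[95:355,140:450]; cv2.imwrite("pics/scene0c.png",cv2.resize(c,None,fx=2.3,fy=2.3,interpolation=cv2.INTER_CUBIC)[:600])
```

```text
(no output)
```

View pics/top0c.png

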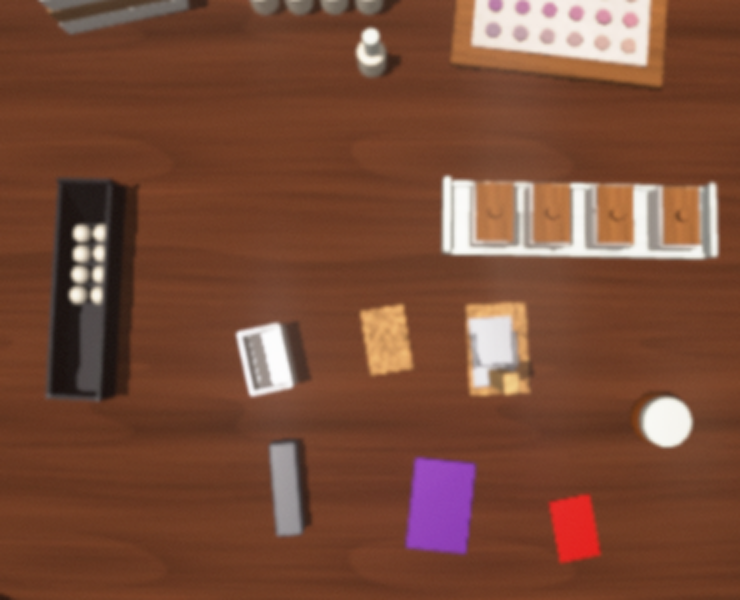

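View pics/scene0c.png

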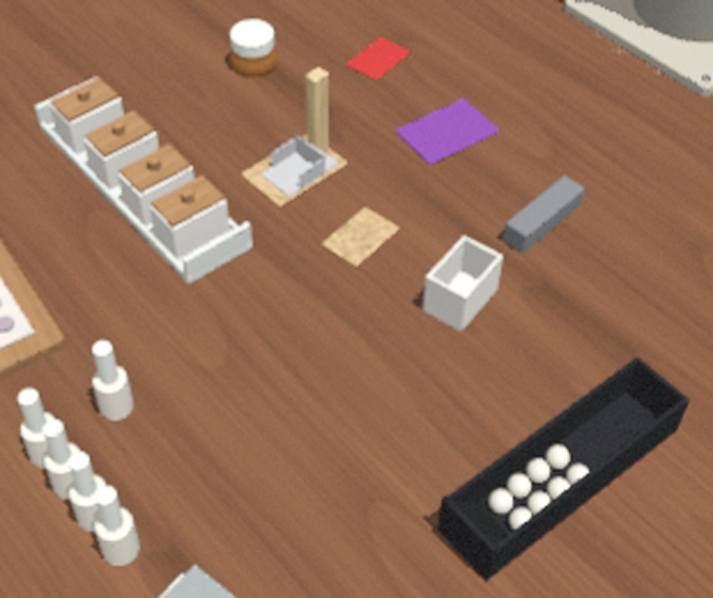

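The pot is a single one at top (225,248). Mat candidates: cork with the scoop (309,245, larger, chosen), smaller cork (282,239), purple (308,323) and red (377,335). Next I'll fit poses.

```bash
cat >> h.py <<'E'
from scipy.optimize import minimize
def box(x0,x1,y0,y1,z0,z1): return np.array([[x,y,z] for x in(x0,x1) for y in(y0,y1) for z in(z0,z1)])
def hullmask(im,P,shape=(420,560),ss=4):
    m=np.zeros((shape[0]*ss,shape[1]*ss),np.uint8)
    p=proj(im,P); h=cv2.convexHull((p*ss+ss/2).astype(np.float32).reshape(-1,1,2)).astype(np.int32)
    cv2.fillConvexPoly(m,h,255); return cv2.resize(m,(shape[1],shape[0]),interpolation=cv2.INTER_AREA)/255.
def place(P,q):
    c,s=np.cos(q[2]),np.sin(q[2]); R=np.array([[c,-s,0],[s,c,0],[0,0,1]]); return P@R.T+[q[0],q[1],0]
def fit(views,P,q0,fillhull=True):
    ms=[]
    for im,m in views:
        m=m.astype(np.uint8)
        if fillhull:
            c=np.vstack(cv2.findContours(m,cv2.RETR_EXTERNAL,cv2.CHAIN_APPROX_NONE)[0]); k=np.zeros_like(m); cv2.fillConvexPoly(k,cv2.convexHull(c),1); m=k
        ms.append((im,m.astype(float)))
    def cost(q):
        Q=place(P,[q[0],q[1],q[2]/4]); t=0
        for im,m in ms:
            h=hullmask(im,Q); t+=1-np.minimum(h,m).sum()/np.maximum(h,m).sum()
        return t
    q=np.array([q0[0],q0[1],q0[2]*4]); 
    r=minimize(cost,q,method="Nelder-Mead",options=dict(initial_simplex=np.vstack([q]+[q+d for d in np.diag([.02,.02,.4])]),xatol=1e-4,fatol=1e-4))
    return np.array([r.x[0],r.x[1],r.x[2]/4]),r.fun/len(ms)
E
cat > m1.py <<'E'
from h import *
T=robot.get_image("top"); S=robot.get_image("scene")
def best(cam,n,near=None):
    rs=robot.silhouettes(cam,n)
    if near is not None: rs=[r for r in rs if abs((r["box"][0]+r["box"][2])/2-near[0])+abs((r["box"][1]+r["box"][3])/2-near[1])<15]
    return rs[0]["pixels"] if rs else None
def cen(near,z): return onz(T,near,z)
def go(n,P,tn,sn,z,yaw,usescene=True):
    v=[(T,best("top",n,tn))] 
    if usescene: v.append((S,best("scene",n,sn)))
    v=[a for a in v if a[1] is not None]
    c=cen(tn,z); q,f=fit(v,P,[c[0],c[1],yaw]); print(n,len(v),np.round(q[:2],4),"yaw",round(np.degrees(q[2]),1),"cost",round(f,3))
go("pot_a",box(-.03,.03,-.02,.02,0,.046),(225,248),(339,220),.03,0.1)
B=box(-.129,.092,-.027,.027,0,.044)
go("bin",B,(132,216),(384,299),.03,0)
go("buffer",box(-.045,.045,-.013,.013,0,.026),(232,313),(376,187),.013,0)
R=np.vstack([box(-.036,.036,-.135,.135,0,.01),box(-.036,.036,-.135,-.13,0,.03),box(-.036,.036,.13,.135,0,.03)])
for i,(t,s) in enumerate([((424,179),(176,144)),((396,177),(191,162)),((364,179),(209,175)),((334,179),(222,190))]):
    go("row_1",box(-.03,.03,-.02,.02,.004,.05),t,s,.03,0)
for uv in [(312,161),(312,198),(448,163),(449,198)]: print("rackcorner z.03",np.round(onz(T,uv,.03),3))
# mat corners from full-res picture (crop/2 + offset)
for uv in [(466,303),(526,302),(468,395),(529,394)]: print("mat",np.round(onz(T,(uv[0]/2+90,uv[1]/2+70),.003),4))
print("handle top",np.round(onz(T,(512/2+90,383/2+70),.107),4))
for r in robot.silhouettes("scene","scoop"): print(r["box"],r["confidence"])
for c in ("top","scene"):
  for r in robot.silhouettes(c,"pearl_1"):
    b=r["box"]; print(c,"pearl",round(r["confidence"],2),np.round(onz(T if c=="top" else S,((b[0]+b[2])/2,(b[1]+b[3])/2),.013),3))
E
python3 m1.py
```

```text
pot_a 2 [0.4931 0.1362] yaw 12.3 cost 0.071
bin 2 [0.5767 0.3171] yaw -1.2 cost 0.059
buffer 2 [0.3677 0.1179] yaw 5.3 cost 0.094
row_1 2 [ 0.6301 -0.2613] yaw -1.2 cost 0.125
row_1 2 [ 0.6321 -0.1975] yaw -0.2 cost 0.142
row_1 2 [ 0.6321 -0.135 ] yaw -0.5 cost 0.123
row_1 2 [ 0.6335 -0.0804] yaw 1.8 cost 0.073
rackcorner z.03 [ 0.664 -0.035  0.03 ]
rackcorner z.03 [ 0.592 -0.035  0.03 ]
rackcorner z.03 [ 0.663 -0.307  0.03 ]
rackcorner z.03 [ 0.593 -0.307  0.03 ]
mat [ 0.5471 -0.0591  0.003 ]
mat [ 0.5483 -0.1194  0.003 ]
mat [ 0.4558 -0.061   0.003 ]
mat [ 0.4567 -0.1219  0.003 ]
handle top [ 0.4753 -0.0878  0.107 ]
[254.1, 119.8, 290.1, 180.7] 0.7
top pearl 0.47 [0.59  0.324 0.013]
scene pearl 0.57 [0.611 0.325 0.013]
scene pearl 0.39 [0.616 0.311 0.013]
scene pearl 0.39 [0.592 0.324 0.013]
```

```bash
cat >> h.py <<'E'
def to(x,y,z,yaw):
    s=robot.get_state(); R=np.array(s["tcp_rot"]); d=R.T@(np.array([x,y,z])-s["ee_pos"])*100
    cur=np.degrees(np.arctan2(R[1,0],R[0,0])); r=-((yaw-cur+180)%360-180)
    print("to tx %.2f ty %.2f tz %.2f roll %.1f"%(*d,r),"t",round(float(s["time_s"]),2),"cur",np.round(s["ee_pos"],4),"yaw %.1f"%cur,"open %.4f"%s["opening"],"F",np.round(s["force"],1))
E
python3 -c "
from h import *
to(.475,-.088,.23,0)"
```

```text
to tx -41.80 ty 0.13 tz 42.37 roll -71.8 t 2.05 cur [ 0.2031 -0.6174  0.2313] yaw -71.8 open 0.0853 F [-0.3  0.2  0.4]
```

Call:
drive_tool(moves=[{"tx": -41.8,"ty": 0.1,"tz": 42.4,"roll": -71.8},{"tx": -41.8,"ty": 0.1,"tz": 42.4,"roll": -71.8},{"tx": -41.8,"ty": 0.1,"tz": 42.4,"roll": -71.8},{"tx": -41.8,"ty": 0.1,"tz": 42.4,"roll": -71.8},{"tx": -41.8,"ty": 0.1,"tz": 42.4,"roll": -71.8},{"tx": -41.8,"ty": 0.1,"tz": 42.4,"roll": -71.8},{"tx": -41.8,"ty": 0.1,"tz": 42.4,"roll": -71.8},{"tx": -41.8,"ty": 0.1,"tz": 42.4,"roll": -71.8}], gripper=110, squeeze=60)

```text
time_s: 3.05
ee_pos: [0.4326, -0.1713, 0.2308]
tcp_rot: [[1.0, 0.001, -0.001], [0.001, -0.0, 1.0], [0.001, -1.0, -0.0]]
force: [2.0, -0.0, 0.4]
opening: 0.0486
```

```bash
python3 -c "
from h import *
to(.475,-.088,.23,0)"
```

```text
to tx 4.25 ty 0.09 tz 8.33 roll 0.0 t 3.05 cur [ 0.4326 -0.1713  0.2308] yaw 0.0 open 0.0486 F [ 2.  -0.   0.4]
```

Call:
drive_tool(moves=[{"tx": 4.2,"ty": 0,"tz": 8.3,"roll": 0},{"tx": 4.2,"ty": 0,"tz": 8.3,"roll": 0},{"tx": 4.2,"ty": 0,"tz": 8.3,"roll": 0},{"tx": 4.2,"ty": 0,"tz": 8.3,"roll": 0}])

```text
time_s: 3.55
ee_pos: [0.4732, -0.0908, 0.2304]
tcp_rot: [[1.0, -0.001, 0.001], [-0.001, -0.001, 1.0], [-0.001, -1.0, -0.001]]
force: [-0.0, -0.1, -0.8]
opening: 0.0489
```

```bash
python3 -c "
from h import *
to(.475,-.088,.23,0)
im=save('wrist','w1.png'); print(np.round(im['extrinsics'],3).tolist(),im['K'].tolist())
for n in ('mat','scoop'):
  for r in robot.silhouettes('wrist',n): print(n,r['confidence'],r['box'])"
```

```text
to tx 0.18 ty 0.04 tz 0.28 roll -0.0 t 3.55 cur [ 0.4732 -0.0908  0.2304] yaw -0.0 open 0.0489 F [-0.  -0.1 -0.8]
[[1.0, -0.0, 0.0, 0.475], [-0.0, -0.948, -0.32, -0.009], [0.001, 0.32, -0.948, 0.373], [0.0, 0.0, 0.0, 1.0]] [[329.8627836767697, 0.0, 279.17569063789125], [0.0, 329.8627836767697, 204.34373725998302], [0.0, 0.0, 1.0]]
mat 0.62 [124.5, 85.2, 207.8, 147.0]
mat 0.6 [266.6, 140.1, 343.2, 197.6]
mat 0.56 [283.4, 40.2, 348.3, 92.7]
mat 0.4 [373.2, 119.2, 471.1, 297.9]
scoop 0.84 [272.8, 145.7, 338.0, 197.9]
```

View pics/w1.png

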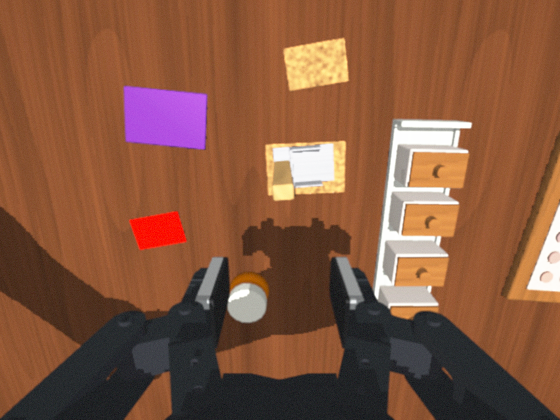

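The wrist view shows the scoop at (303,168) on the larger cork mat, its handle top at (283,192) and its lip towards world +x. The smaller cork mat is at (316,64), purple at (165,118), red at (158,230). The choice stands, so I'll descend and grip the handle.

Call:
drive_tool(moves=[{"tx": 0.3,"ty": 5,"tz": 0.2,"roll": 0},{"tx": 0.3,"ty": 10,"tz": 0.2,"roll": 0},{"tx": 0.3,"ty": 14,"tz": 0.2,"roll": 0},{"tx": 0.3,"ty": 15.7,"tz": 0.2,"roll": 0},{"tx": 0.3,"ty": 15.7,"tz": 0.2,"roll": 0}])

```text
time_s: 4.32
ee_pos: [0.4755, -0.0886, 0.0724]
tcp_rot: [[1.0, -0.003, 0.001], [-0.001, 0.0, 1.0], [-0.003, -1.0, 0.0]]
force: [-0.6, -0.4, -0.5]
opening: 0.0488
```

Call:
drive_tool(moves=[{"tx": 0,"ty": 0,"tz": 0,"roll": 0},{"tx": 0,"ty": 0,"tz": 0,"roll": 0},{"tx": 0,"ty": 0,"tz": 0,"roll": 0},{"tx": 0,"ty": 0,"tz": 0,"roll": 0},{"tx": 0,"ty": 0,"tz": 0,"roll": 0},{"tx": 0,"ty": 0,"tz": 0,"roll": 0},{"tx": 0,"ty": 0,"tz": 0,"roll": 0}], gripper=255, squeeze=60)

```text
time_s: 5.2
ee_pos: [0.477, -0.0881, 0.0742]
tcp_rot: [[1.0, 0.001, 0.0], [-0.0, -0.001, 1.0], [0.001, -1.0, -0.001]]
force: [-2.1, -0.0, 6.2]
opening: 0.0175
```

```bash
python3 -c "
from h import *
to(.472,.3171,.20,0)"
```

```text
to tx -0.49 ty -12.61 tz 40.51 roll -0.0 t 5.2 cur [ 0.477  -0.0881  0.0742] yaw -0.0 open 0.0175 F [-2.1 -0.   6.2]
```

Call:
drive_tool(moves=[{"tx": 0,"ty": -5,"tz": 0,"roll": 0},{"tx": 0.2,"ty": -9.6,"tz": 2,"roll": 1.2},{"tx": 0.2,"ty": -9.6,"tz": 8,"roll": 1.2},{"tx": 0.2,"ty": -9.6,"tz": 13,"roll": 1.2},{"tx": 0.2,"ty": -9.6,"tz": 18,"roll": 1.2},{"tx": 0.2,"ty": -9.6,"tz": 23,"roll": 1.2},{"tx": 0.2,"ty": -9.6,"tz": 28,"roll": 1.2},{"tx": 0.2,"ty": -9.6,"tz": 33,"roll": 1.2}])

```text
time_s: 6.2
ee_pos: [0.4784, 0.2438, 0.1695]
tcp_rot: [[1.0, 0.0, 0.021], [-0.021, -0.0, 1.0], [0.0, -1.0, -0.0]]
force: [0.5, -1.0, -1.4]
opening: 0.0173
```

Call:
drive_tool(moves=[{"tx": 0,"ty": 0,"tz": 4,"roll": 0},{"tx": 0,"ty": 0,"tz": 7,"roll": 0},{"tx": 0,"ty": 0,"tz": 7.7,"roll": 0},{"tx": 0,"ty": 0,"tz": 7.7,"roll": 0},{"tx": 0,"ty": 0,"tz": 7.7,"roll": 0}])

```text
time_s: 6.82
ee_pos: [0.4805, 0.3171, 0.1693]
tcp_rot: [[1.0, -0.0, 0.023], [-0.023, -0.002, 1.0], [-0.0, -1.0, -0.002]]
force: [0.6, -1.0, -1.0]
opening: 0.0176
```

Run:
```python
from h import *
to(.479,.3188,.17,-1.2)
im=save('wrist','w2.png')
T=save('top','t2.png')
for c,i in (('wrist',im),('top',T)):
  for n in ('bin','scoop'):
    for r in robot.silhouettes(c,n): print(c,n,round(r['confidence'],2),r['box'])
```

```text
to tx -0.16 ty -0.07 tz 0.16 roll -0.1 t 6.83 cur [0.4805 0.3171 0.1693] yaw -1.3 open 0.0176 F [ 0.6 -1.  -1. ]
wrist bin 0.82 [248.4, 152.6, 505.1, 223.9]
wrist scoop 0.55 [258.9, 181.8, 368.4, 326.4]
wrist scoop 0.18 [263.4, 325.9, 309.9, 377.9]
top bin 0.81 [111.7, 158.3, 153.2, 268.0]
top scoop 0.63 [80.1, 223.5, 129.9, 269.4]
top scoop 0.33 [138.8, 181.7, 140.7, 188.8]
top scoop 0.21 [383.2, 159.4, 407.8, 198.0]
```

View pics/w2.png

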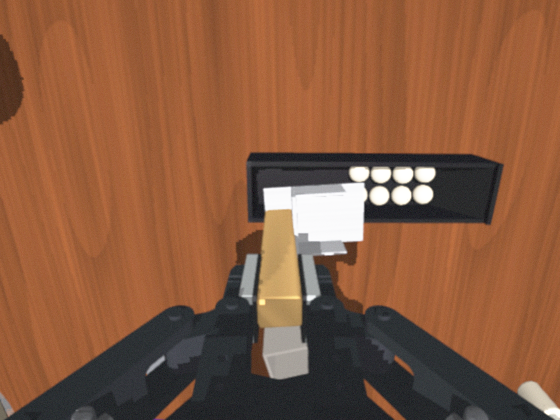

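Run:
```python
from h import *
im=robot.get_image('wrist'); s=robot.get_state()
m=robot.silhouettes('wrist','bin')[0]['pixels']
P=np.vstack([box(-.129,.092,-.027,.027,0,.044),box(.088,.092,-.027,.027,.044,.048)])
print("binfit",fit([(im,m)],P,[.5767,.3171,-.02]))
for uv in [(363,184),(363,242),(264,189),(291,187)]: print("scoop z.0985",np.round(onz(im,uv,.0985),4))
for uv in [(248,222),(492,223)]: print("rim -y outer",np.round(onz(im,uv,.044),4))
print(s['ee_pos'])
c=cv2.imread('pics/w2.png')[130:270,235:515]; cv2.imwrite('pics/w2c.png',cv2.resize(c,None,fx=2.8,fy=2.8,interpolation=cv2.INTER_CUBIC))
```

```text
binfit (array([ 0.57979917,  0.31678595, -0.02161935]), np.float64(0.04797196124532832))
scoop z.0985 [0.5391 0.3417 0.0985]
scoop z.0985 [0.5417 0.2988 0.0985]
scoop z.0985 [0.4724 0.3396 0.0985]
scoop z.0985 [0.4906 0.3406 0.0985]
rim -y outer [0.4545 0.2944 0.044 ]
rim -y outer [0.6714 0.2885 0.044 ]
[0.48037987 0.3188389  0.16955932]
```

View pics/w2c.png

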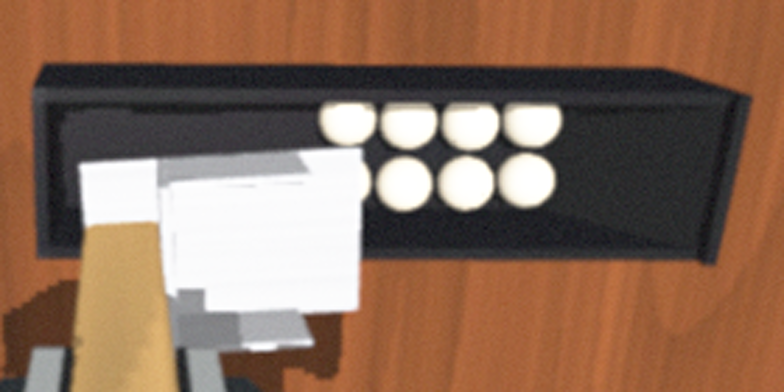

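Call:
drive_tool(moves=[{"tx": -0.3,"ty": 2,"tz": 0.07,"roll": 3.1},{"tx": -0.3,"ty": 4.3,"tz": 0.07,"roll": 3.1},{"tx": -0.3,"ty": 4.3,"tz": 0.07,"roll": 3.1},{"tx": -0.3,"ty": 4.3,"tz": 0.07,"roll": 3.1},{"tx": -0.3,"ty": 4.3,"tz": 0.07,"roll": 3.1}])

```text
time_s: 7.85
ee_pos: [0.4779, 0.3205, 0.1275]
tcp_rot: [[0.997, 0.002, 0.075], [-0.075, 0.001, 0.997], [0.001, -1.0, 0.001]]
force: [1.0, 1.1, -0.1]
opening: 0.0176
```

Run:
```python
from h import *
to(.479,.3188,.078,-1.2)
im=save('wrist','w3c.png',(235,130,515,290),2.8)
np.savez('w3.npz',**im)
```

```text
to tx 0.12 ty 4.95 tz -0.16 roll -3.1 t 7.85 cur [0.4779 0.3205 0.1275] yaw -4.3 open 0.0176 F [ 1.   1.1 -0.1]
```

View pics/w3c.png

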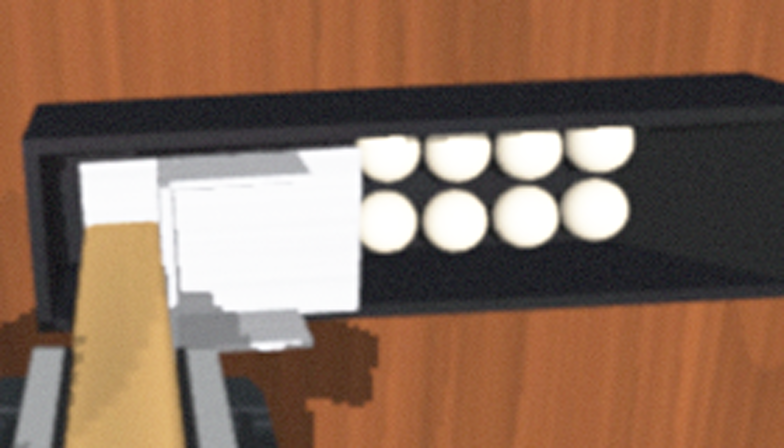

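Run:
```python
from h import *
im=dict(np.load('w3.npz'))
f=lambda c,r,z: np.round(onz(im,(235+c/2.8,130+r/2.8),z),4)
print("rim +y outer",f(25,137,.044),f(745,108,.044)); print("rim -y outer",f(40,330,.044),f(784,297,.044))
print("lip",f(361,149,.058),f(358,311,.058),"tail +y",f(80,163,.058))
for p in [(455,222),(595,210),(387,222),(387,150)]: print("pearl",f(*p,.013))
```

```text
rim +y outer [0.4568 0.3469 0.044 ] [0.6399 0.3411 0.044 ]
rim -y outer [0.455  0.2931 0.044 ] [0.6585 0.287  0.044 ]
lip [0.538  0.3414 0.058 ] [0.5376 0.299  0.058 ] tail +y [0.471  0.3429 0.058 ]
pearl [0.5774 0.304  0.013 ]
pearl [0.6194 0.3046 0.013 ]
pearl [0.5571 0.3056 0.013 ]
pearl [0.5567 0.3277 0.013 ]
```

Call:
drive_tool(moves=[{"tx": -0.1,"ty": 0,"tz": -0.26,"roll": 0.3},{"tx": -0.1,"ty": 1.2,"tz": -0.26,"roll": 0.3},{"tx": -0.1,"ty": 2.5,"tz": -0.26,"roll": 0.3},{"tx": -0.1,"ty": 3.8,"tz": -0.26,"roll": 0.3},{"tx": -0.1,"ty": 5,"tz": -0.26,"roll": 0.3},{"tx": -0.1,"ty": 5.0,"tz": -0.26,"roll": 0.3}])

```text
time_s: 8.65
ee_pos: [0.4756, 0.3179, 0.0756]
tcp_rot: [[0.997, -0.001, 0.079], [-0.079, 0.0, 0.997], [-0.001, -1.0, -0.0]]
force: [-0.0, 0.9, -1.4]
opening: 0.0174
```

Run:
```python
from h import *
to(.479,.3188,.075,-1.2)
im=save('wrist','w4c.png',(235,130,515,290),2.8)
```

```text
to tx 0.33 ty 0.06 tz 0.11 roll -3.4 t 8.65 cur [0.4756 0.3179 0.0756] yaw -4.6 open 0.0174 F [-0.   0.9 -1.4]
```

View pics/w4c.png

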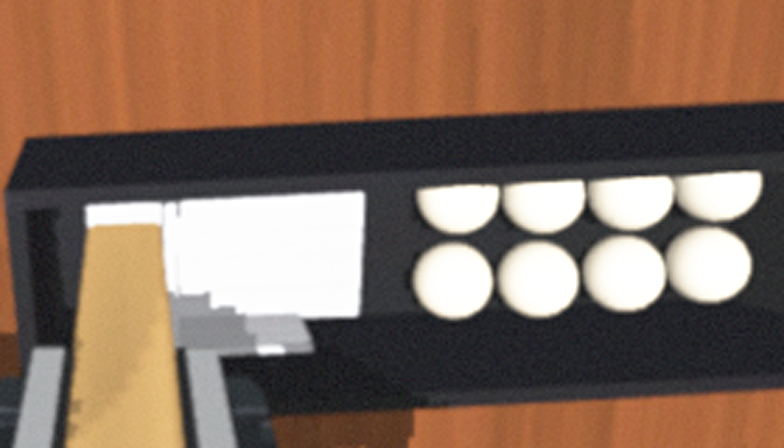

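Call:
drive_tool(moves=[{"tx": 0.3,"ty": 0.1,"tz": 0,"roll": 0},{"tx": 1.3,"ty": 0.1,"tz": 0.06,"roll": 0},{"tx": 2.3,"ty": 0.1,"tz": 0.11,"roll": 0},{"tx": 3.3,"ty": 0.1,"tz": 0.16,"roll": 0},{"tx": 4.2,"ty": 0.1,"tz": 0.21,"roll": 0},{"tx": 5.1,"ty": 0.1,"tz": 0.26,"roll": 0},{"tx": 6.0,"ty": 0.1,"tz": 0.3,"roll": 0},{"tx": 6.8,"ty": 0.1,"tz": 0.34,"roll": 0}])

```text
time_s: 9.7
ee_pos: [0.5444, 0.3152, 0.0754]
tcp_rot: [[0.997, -0.001, 0.08], [-0.08, -0.0, 0.997], [-0.001, -1.0, -0.0]]
force: [-0.7, 0.0, -1.0]
opening: 0.0171
```

Run:
```python
from h import *
to(.479,.3188,.075,-1.2)
im=save('wrist','w5c.png',(235,130,515,290),2.8)
```

```text
to tx -6.55 ty 0.04 tz -0.17 roll -3.4 t 9.7 cur [0.5444 0.3152 0.0754] yaw -4.6 open 0.0171 F [-0.7  0.  -1. ]
```

View pics/w5c.png

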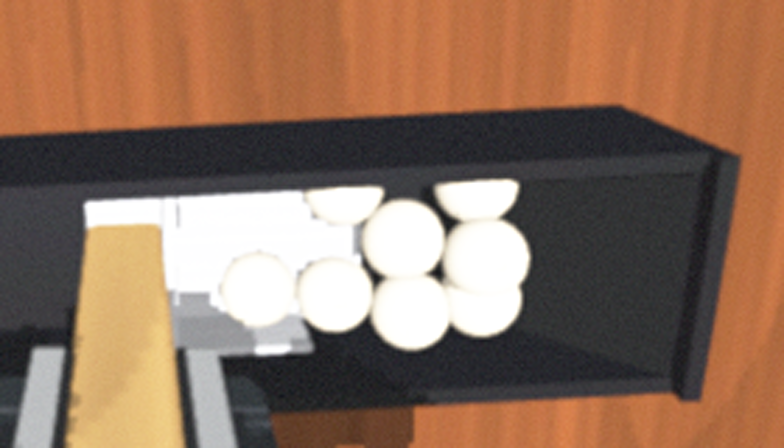

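Call:
drive_tool(moves=[{"tx": 0.4,"ty": 0,"tz": 0.02,"roll": 0},{"tx": 0.8,"ty": 0,"tz": 0.04,"roll": 0},{"tx": 1.2,"ty": 0,"tz": 0.06,"roll": 0},{"tx": 1.5,"ty": 0,"tz": 0.08,"roll": 0},{"tx": 1.5,"ty": 0,"tz": 0.08,"roll": 0}])

```text
time_s: 10.38
ee_pos: [0.5595, 0.3149, 0.0755]
tcp_rot: [[0.997, 0.0, 0.08], [-0.08, -0.0, 0.997], [0.0, -1.0, 0.0]]
force: [0.6, -0.2, -1.7]
opening: 0.0174
```

Call:
drive_tool(moves=[{"tx": 0,"ty": -0.4,"tz": 0,"roll": 0},{"tx": 0,"ty": -1.2,"tz": 0,"roll": 0},{"tx": 0,"ty": -2.4,"tz": 0,"roll": 0},{"tx": 0,"ty": -4,"tz": 0,"roll": 0},{"tx": 0,"ty": -5.4,"tz": 0,"roll": 0},{"tx": 0,"ty": -6.6,"tz": 0,"roll": 0},{"tx": 0,"ty": -7.2,"tz": 0,"roll": 0},{"tx": 0,"ty": -7.2,"tz": 0,"roll": 0}])

```text
time_s: 11.38
ee_pos: [0.5594, 0.3151, 0.1479]
tcp_rot: [[0.997, 0.001, 0.08], [-0.08, 0.0, 0.997], [0.001, -1.0, 0.0]]
force: [-0.2, 0.6, -2.3]
opening: 0.0172
```

Run:
```python
from h import *
to(.479,.3188,.075,-1.2)
im=save('wrist','w6c.png',(235,130,515,290),2.8)
np.savez('w6.npz',**im)
```

```text
to tx -8.05 ty 7.29 tz -0.28 roll -3.4 t 11.38 cur [0.5594 0.3151 0.1479] yaw -4.6 open 0.0172 F [-0.2  0.6 -2.3]
```

View pics/w6c.png

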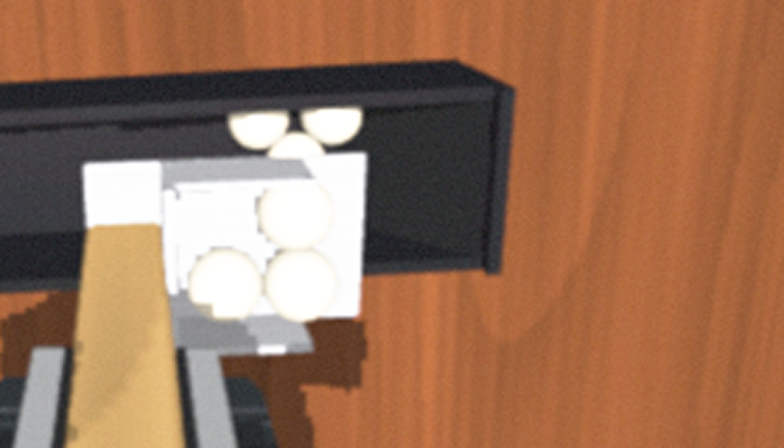

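```bash
cat > m2.py <<'E'
from h import *
T=robot.get_image("top"); S=robot.get_image("scene")
v=[]
for c,i in (("top",T),("scene",S)):
    for r in robot.silhouettes(c,"pot_a"):
        b=r["box"]; w=onz(i,((b[0]+b[2])/2,(b[1]+b[3])/2),.025); print(c,round(r["confidence"],2),b,np.round(w[:2],3))
        if np.hypot(*(w[:2]-[.493,.136]))<.08: v.append((i,r["pixels"])); break
q,f=fit(v,box(-.03,.03,-.02,.02,0,.046),[.493,.136,.21]); print("pot",len(v),np.round(q[:2],4),np.degrees(q[2]),f)
d=np.array([np.cos(q[2]),np.sin(q[2])]); n=np.array([-d[1],d[0]])
rev=q[:2]-.034*d; st=rev-.06*d; print("rev",rev,"start",st, np.hypot(*st))
yaw=np.degrees(q[2])-3.1
to(st[0],st[1],.13,yaw)
E
python3 m2.py
```

```text
top 0.61 [214.3, 231.6, 240.5, 266.6] [0.492 0.128]
pot 1 [0.4923 0.1354] 11.892922200208153 0.0757669978259895
rev [0.45902984 0.12844268] start [0.40031777 0.11607768] 0.41680732380356783
to tx -14.20 ty 1.71 tz -21.08 roll -13.4 t 11.62 cur [0.5588 0.3148 0.1469] yaw -4.6 open 0.0173 F [-0.8 -0.4 -1. ]
```

Call:
drive_tool(moves=[{"tx": -0.15,"ty": 0,"tz": -0.25,"roll": -0.4},{"tx": -0.6,"ty": 0.1,"tz": -0.9,"roll": -1.5},{"tx": -1.3,"ty": 0.2,"tz": -1.9,"roll": -3},{"tx": -2.1,"ty": 0.3,"tz": -3.2,"roll": -5},{"tx": -3.1,"ty": 0.4,"tz": -4.6,"roll": -7},{"tx": -4.2,"ty": 0.5,"tz": -6.3,"roll": -9},{"tx": -5.3,"ty": 0.7,"tz": -8,"roll": -11},{"tx": -6.5,"ty": 0.8,"tz": -9.7,"roll": -13.4}], squeeze=100)

```text
time_s: 12.62
ee_pos: [0.4856, 0.2221, 0.1395]
tcp_rot: [[0.988, -0.0, -0.155], [0.155, -0.001, 0.988], [-0.0, -1.0, -0.001]]
force: [0.5, -0.0, -1.4]
opening: 0.0169
```

```bash
python3 -c "
from h import *
to(.4003,.1161,.13,8.8)"
```

```text
to tx -10.07 ty 0.96 tz -9.15 roll 0.1 t 12.62 cur [0.4856 0.2221 0.1395] yaw 8.9 open 0.0169 F [ 0.5 -0.  -1.4]
```

Call:
drive_tool(moves=[{"tx": -1.2,"ty": 0.1,"tz": -1.4,"roll": 0},{"tx": -2.6,"ty": 0.3,"tz": -2.7,"roll": 0},{"tx": -4.1,"ty": 0.5,"tz": -4,"roll": 0},{"tx": -5.6,"ty": 0.7,"tz": -5.3,"roll": 0},{"tx": -7,"ty": 0.8,"tz": -6.5,"roll": 0},{"tx": -8.2,"ty": 0.9,"tz": -7.6,"roll": 0},{"tx": -9.2,"ty": 1.0,"tz": -8.5,"roll": 0},{"tx": -9.8,"ty": 1.0,"tz": -9,"roll": 0}])

```text
time_s: 13.62
ee_pos: [0.403, 0.1189, 0.1295]
tcp_rot: [[0.988, -0.0, -0.153], [0.153, -0.0, 0.988], [-0.0, -1.0, -0.0]]
force: [-0.5, -0.1, -0.2]
opening: 0.0167
```

Call:
drive_tool(moves=[{"tx": -0.2,"ty": 0,"tz": -0.1,"roll": 0},{"tx": -0.2,"ty": 0.1,"tz": -0.1,"roll": 0},{"tx": -0.2,"ty": 0.1,"tz": -0.1,"roll": 0}])

```text
time_s: 14.0
ee_pos: [0.4021, 0.1188, 0.1284]
tcp_rot: [[0.988, 0.0, -0.154], [0.154, 0.0, 0.988], [0.0, -1.0, 0.0]]
force: [0.1, -0.5, -1.6]
opening: 0.0167
```

Run:
```python
from h import *
to(.459,.1284,.1225,8.8)
im=save('wrist','w7c.png',(170,110,450,300),2.8)
np.savez('w7.npz',**im)
```

```text
to tx 5.77 ty 0.60 tz 0.08 roll 0.0 t 14.0 cur [0.4021 0.1188 0.1284] yaw 8.8 open 0.0167 F [ 0.1 -0.5 -1.6]
```

View pics/w7c.png

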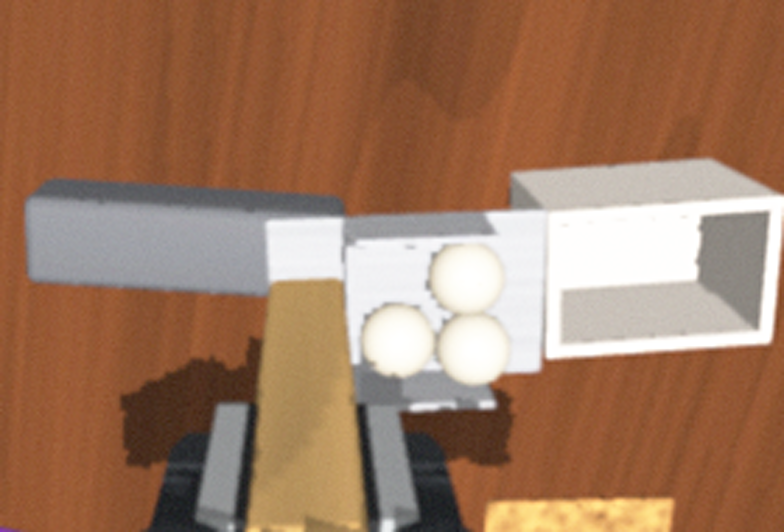

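Run:
```python
from h import *
im=dict(np.load('w7.npz'))
f=lambda c,r,z: onz(im,(170+c/2.8,110+r/2.8),z)[:2]
pc=[f(545,211,.046),f(781,196,.046),f(548,357,.046),f(772,343,.046)]; print("pot rim",np.round(pc,4)); c=np.mean(pc,0)
lip=[f(545,213,.0585),f(541,373,.0585)]; tail=f(266,222,.0585); print("lip",np.round(lip,4),"tail",np.round(tail,4))
d=pc[1]-pc[0]+pc[3]-pc[2]; d/=np.hypot(*d); n=np.array([-d[1],d[0]]); print("pot c",c,"yaw",np.degrees(np.arctan2(d[1],d[0])))
ds=lip[0]-tail; print("scoop yaw",np.degrees(np.arctan2(ds[1],ds[0])))
print("lip rel pot along/across",(np.mean(lip,0)-c)@d*1000,(np.mean(lip,0)-c)@n*1000)
for p in [(466,278),(398,340),(474,348)]:
  w=f(*p,.0675); print("pearl rel pot",(w-c)@d*1000,(w-c)@n*1000)
```

```text
pot rim [[0.4606 0.1481]
 [0.5194 0.1613]
 [0.471  0.1088]
 [0.5299 0.1219]]
lip [[0.4569 0.1504]
 [0.4658 0.1092]] tail [0.3912 0.1379]
pot c [0.49522868 0.13502589] yaw 12.613836919212165
scoop yaw 10.784610175151112
lip rel pot along/across -34.20299202613866 2.338445111124434
pearl rel pot -54.640653554600824 11.434021868501652
pearl rel pot -71.08315652648119 -3.2652519753238325
pearl rel pot -52.880830239006464 -6.582729931317402
```

Call:
drive_tool(moves=[{"tx": 0,"ty": 0.4,"tz": -0.25,"roll": 0},{"tx": 0.7,"ty": 0.55,"tz": -0.2,"roll": 0},{"tx": 2.1,"ty": 0.55,"tz": -0.11,"roll": 0},{"tx": 4.0,"ty": 0.55,"tz": 0,"roll": 0},{"tx": 6.2,"ty": 0.55,"tz": 0.16,"roll": 0},{"tx": -0.05,"ty": 0.55,"tz": -0.25,"roll": 0},{"tx": -2,"ty": 0.55,"tz": -0.38,"roll": 0},{"tx": -2,"ty": 0.55,"tz": -0.38,"roll": 0}], squeeze=110)

```text
time_s: 15.05
ee_pos: [0.3824, 0.1114, 0.1231]
tcp_rot: [[0.988, -0.0, -0.154], [0.154, -0.0, 0.988], [-0.0, -1.0, -0.0]]
force: [0.4, 0.5, -0.8]
opening: 0.0168
```

Run:
```python
from h import *
to(.459,.1284,.1225,8.8)
im=save('wrist','w8c.png',(170,110,450,300),2.8)
np.savez('w8.npz',**im)
```

```text
to tx 7.83 ty 0.06 tz 0.50 roll 0.0 t 15.05 cur [0.3824 0.1114 0.1231] yaw 8.8 open 0.0168 F [ 0.4  0.5 -0.8]
```

View pics/w8c.png

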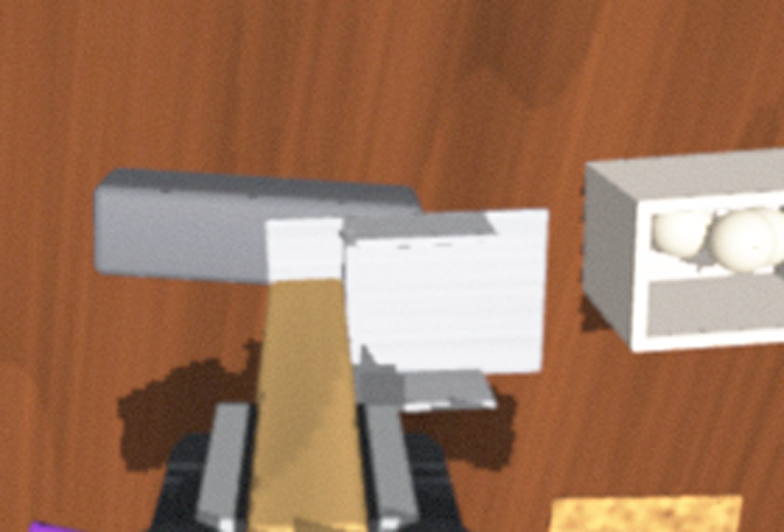

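```bash
python3 -c "
from h import *
to(.477,-.088,.14,0)"
```

```text
to tx 6.11 ty -1.68 tz -21.20 roll 8.8 t 15.1 cur [0.3841 0.1122 0.1232] yaw 8.8 open 0.0163 F [ 0.8  0.3 -0.8]
```

Call:
drive_tool(moves=[{"tx": 0,"ty": -1.7,"tz": -3,"roll": 1},{"tx": 1.2,"ty": -1.7,"tz": -7,"roll": 3},{"tx": 3,"ty": -1.7,"tz": -12,"roll": 6},{"tx": 5,"ty": -1.7,"tz": -17,"roll": 8.8},{"tx": 6.1,"ty": -1.7,"tz": -20.5,"roll": 8.8},{"tx": 6.1,"ty": -1.7,"tz": -21.2,"roll": 8.8},{"tx": 6.1,"ty": -1.7,"tz": -21.2,"roll": 8.8}])

```text
time_s: 15.98
ee_pos: [0.4762, -0.0889, 0.1399]
tcp_rot: [[1.0, 0.001, 0.001], [-0.001, 0.001, 1.0], [0.001, -1.0, 0.001]]
force: [0.0, 0.6, -0.8]
opening: 0.0162
```

```bash
python3 -c "
from h import *
to(.477,-.088,.0747,0)
T=robot.get_image('top')
for r in robot.silhouettes('top','pearl_1'):
  b=r['box']; print(round(r['confidence'],2),np.round(onz(T,((b[0]+b[2])/2,(b[1]+b[3])/2),.015),3))"
```

```text
to tx 0.08 ty 6.52 tz 0.08 roll -0.1 t 15.97 cur [ 0.4762 -0.0889  0.1399] yaw -0.1 open 0.0162 F [ 0.   0.6 -0.8]
0.6 [0.622 0.327 0.015]
0.54 [0.482 0.128 0.015]
```

Call:
drive_tool(moves=[{"tx": 0.05,"ty": 2.5,"tz": 0.05,"roll": 0},{"tx": 0.05,"ty": 4.8,"tz": 0.05,"roll": 0},{"tx": 0.05,"ty": 6,"tz": 0.05,"roll": 0},{"tx": 0.05,"ty": 6.45,"tz": 0.05,"roll": 0},{"tx": 0.05,"ty": 6.5,"tz": 0.05,"roll": 0},{"tx": 0.05,"ty": 6.5,"tz": 0.05,"roll": 0}])

```text
time_s: 16.82
ee_pos: [0.4762, -0.0882, 0.0755]
tcp_rot: [[1.0, 0.001, -0.0], [0.0, -0.0, 1.0], [0.001, -1.0, -0.0]]
force: [1.3, 0.2, -0.7]
opening: 0.0163
```

Call:
drive_tool(moves=[{"tx": 0,"ty": 0,"tz": 0,"roll": 0},{"tx": 0,"ty": 0,"tz": 0,"roll": 0},{"tx": 0,"ty": 0,"tz": 0,"roll": 0},{"tx": 0,"ty": 0,"tz": 0,"roll": 0},{"tx": 0,"ty": -4,"tz": 0,"roll": 0},{"tx": 0,"ty": -8,"tz": 0,"roll": 0},{"tx": 0,"ty": -12,"tz": 0,"roll": 0},{"tx": 0,"ty": -12,"tz": 0,"roll": 0}], gripper=130)

```text
time_s: 17.82
ee_pos: [0.4778, -0.0884, 0.1976]
tcp_rot: [[1.0, 0.006, 0.0], [-0.0, -0.001, 1.0], [0.006, -1.0, -0.001]]
force: [0.4, 0.0, -0.8]
opening: 0.0421
```

```bash
cat > m3.py <<'E'
from h import *
to(.632,-.135,.16,0)
T=save("top","t9.png"); S=save("scene","s9.png")
for i,t in enumerate([(424,179),(396,177),(364,179),(334,179)]):
    best=None
    for r in robot.silhouettes("top","row_1"):
        b=r["box"]; c=((b[0]+b[2])/2,(b[1]+b[3])/2)
        if abs(c[0]-t[0])<25 and b[2]-b[0]<45: print("row box top",b,round(r["confidence"],2),np.round(onz(T,c,.046)[:2],4)) if i==0 or 1 else 0; break
c=cv2.imread("pics/s9.png")[95:355,140:450]; cv2.imwrite("pics/s9c.png",cv2.resize(c,None,fx=2.3,fy=2.3,interpolation=cv2.INTER_CUBIC))
E
python3 m3.py
```

```text
to tx 15.40 ty 3.86 tz -4.66 roll -0.0 t 17.82 cur [ 0.4778 -0.0884  0.1976] yaw -0.0 open 0.0421 F [ 0.4  0.  -0.8]
row box top [408.4, 163.2, 438.9, 194.0] 0.57 [ 0.6289 -0.25  ]
row box top [380.9, 159.2, 407.2, 195.6] 0.61 [ 0.6307 -0.1918]
row box top [350.9, 160.0, 376.5, 194.1] 0.57 [ 0.6309 -0.1329]
```

View pics/s9c.png

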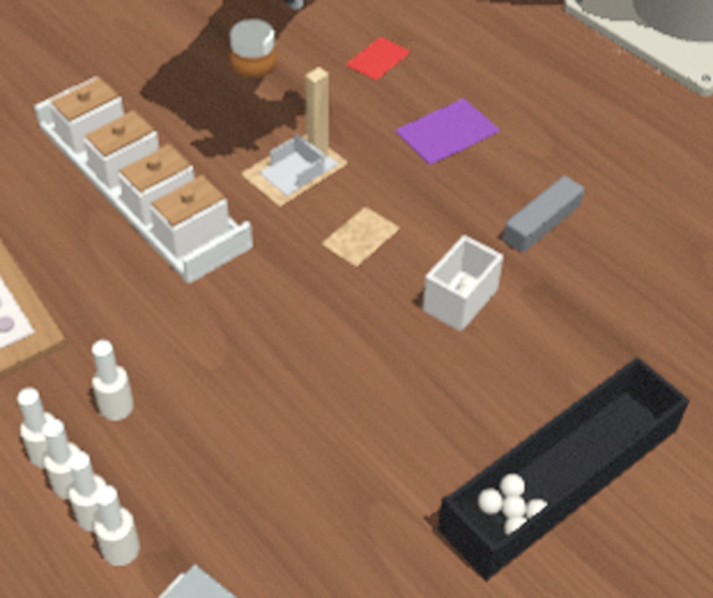

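Call:
drive_tool(moves=[{"tx": 4,"ty": 0,"tz": -2,"roll": 0},{"tx": 8,"ty": 0,"tz": -4,"roll": 0},{"tx": 12,"ty": 0,"tz": -6,"roll": 0},{"tx": 15.2,"ty": 0,"tz": -7.7,"roll": 0},{"tx": 15.2,"ty": 0,"tz": -7.7,"roll": 0},{"tx": 15.2,"ty": 0,"tz": -7.7,"roll": 0}], gripper=0, squeeze=40)

```text
time_s: 18.88
ee_pos: [0.6266, -0.1643, 0.1938]
tcp_rot: [[1.0, -0.003, -0.001], [0.001, 0.001, 1.0], [-0.003, -1.0, 0.001]]
force: [-0.2, 0.5, 0.7]
opening: 0.0853
```

Run:
```python
from h import *
im=save('wrist','w10.png'); np.savez('w10.npz',**im)
to(.63,-.135,.16,0)
for r in robot.silhouettes('wrist','row_1'):
    b=r['box']; print(round(r['confidence'],2),b,fit([(im,r['pixels'])],box(-.03,.03,-.02,.02,.004,.05),[*onz(im,((b[0]+b[2])/2,(b[1]+b[3])/2),.03)[:2],0]))
for r in robot.silhouettes('wrist','rack'): print('rack',r['confidence'],r['box'])
```

```text
to tx 0.36 ty 3.42 tz 2.92 roll 0.1 t 18.93 cur [ 0.6266 -0.1642  0.1941] yaw 0.1 open 0.0857 F [0.2 1.  0.1]
0.9 [251.5, 127.5, 320.7, 181.5] (array([ 0.63477884, -0.13526103, -0.00946365]), np.float64(0.03528215018345149))
0.87 [253.6, 67.0, 326.1, 121.3] (array([ 0.63547908, -0.08143789, -0.01154444]), np.float64(0.0340765332534414))
0.81 [254.9, 190.0, 319.4, 241.5] (array([ 0.63418232, -0.19739004,  0.05399604]), np.float64(0.07096222272866248))
0.72 [253.1, 250.0, 312.7, 303.5] (array([ 0.63340923, -0.26286301, -0.00786402]), np.float64(0.0672748045399032))
rack 0.69 [249.4, 33.4, 331.8, 309.2]
```

View pics/w10.png

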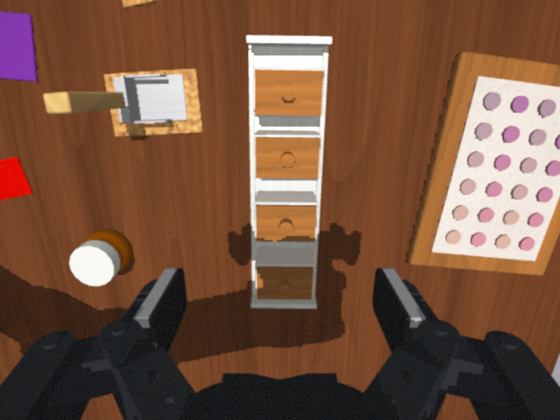

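Call:
drive_tool(moves=[{"tx": 0.5,"ty": 0,"tz": 2.9,"roll": 0},{"tx": 0.5,"ty": 5,"tz": 2.9,"roll": 0},{"tx": 0.5,"ty": 10,"tz": 2.9,"roll": 0},{"tx": 0.5,"ty": 14.5,"tz": 2.9,"roll": 0},{"tx": 0.5,"ty": 17.5,"tz": 2.9,"roll": 0},{"tx": 0.5,"ty": 18.6,"tz": 2.9,"roll": 0},{"tx": 0.5,"ty": 18.6,"tz": 2.9,"roll": 0}])

```text
time_s: 19.9
ee_pos: [0.6326, -0.1359, 0.0092]
tcp_rot: [[1.0, -0.0, -0.0], [0.0, 0.0, 1.0], [-0.0, -1.0, 0.0]]
force: [-0.3, -0.5, -0.4]
opening: 0.0854
```

Call:
drive_tool(moves=[{"tx": 0,"ty": 0,"tz": 0,"roll": 0},{"tx": 0,"ty": 0,"tz": 0,"roll": 0},{"tx": 0,"ty": 0,"tz": 0,"roll": 0},{"tx": 0,"ty": 0,"tz": 0,"roll": 0},{"tx": 0,"ty": 0,"tz": 0,"roll": 0}], gripper=255, squeeze=30)

```text
time_s: 20.52
ee_pos: [0.6339, -0.1364, 0.0108]
tcp_rot: [[1.0, 0.003, 0.0], [-0.0, -0.001, 1.0], [0.003, -1.0, -0.001]]
force: [-1.2, -0.4, 7.1]
opening: 0.0595
```

Call:
drive_tool(moves=[{"tx": 0,"ty": 0,"tz": 0.4,"roll": 0},{"tx": 0,"ty": 0,"tz": 0.9,"roll": 0},{"tx": 0,"ty": 0,"tz": 1.4,"roll": 0},{"tx": 0,"ty": 0,"tz": 1.8,"roll": 0},{"tx": 0,"ty": 0,"tz": 1.9,"roll": 0}])

```text
time_s: 21.15
ee_pos: [0.6342, -0.1199, 0.0108]
tcp_rot: [[1.0, 0.003, 0.001], [-0.001, -0.004, 1.0], [0.003, -1.0, -0.004]]
force: [-0.1, -3.9, 6.1]
opening: 0.0596
```

Call:
drive_tool(moves=[{"tx": 0,"ty": 0,"tz": 0,"roll": 0},{"tx": 0,"ty": 0,"tz": 0,"roll": 0},{"tx": 0,"ty": 0,"tz": 0,"roll": 0},{"tx": 0,"ty": -4,"tz": 0,"roll": 0},{"tx": 0,"ty": -8,"tz": -2,"roll": 0},{"tx": 0,"ty": -8,"tz": -6,"roll": 0},{"tx": 0,"ty": -8,"tz": -8.1,"roll": 0},{"tx": 0,"ty": -8,"tz": -8.1,"roll": 0}], gripper=0)

```text
time_s: 22.15
ee_pos: [0.6317, -0.2001, 0.088]
tcp_rot: [[1.0, -0.002, 0.003], [-0.003, -0.0, 1.0], [-0.002, -1.0, -0.0]]
force: [0.4, 0.4, -0.9]
opening: 0.0855
```

```bash
python3 -c "
from h import *
to(.633,-.197,.009,0)"
```

```text
to tx 0.15 ty 7.90 tz 0.32 roll -0.2 t 22.15 cur [ 0.6317 -0.2001  0.088 ] yaw -0.2 open 0.0855 F [ 0.4  0.4 -0.9]
```

Same for the pot on the other side.

Call:
drive_tool(moves=[{"tx": 0.1,"ty": 3,"tz": 0.2,"roll": 0},{"tx": 0.1,"ty": 6,"tz": 0.2,"roll": 0},{"tx": 0.1,"ty": 7.8,"tz": 0.2,"roll": 0},{"tx": 0.1,"ty": 7.8,"tz": 0.2,"roll": 0}])

```text
time_s: 22.65
ee_pos: [0.6326, -0.1943, 0.0093]
tcp_rot: [[1.0, -0.003, -0.002], [0.002, 0.002, 1.0], [-0.003, -1.0, 0.002]]
force: [0.7, -0.3, 0.9]
opening: 0.0856
```

Call:
drive_tool(moves=[{"tx": 0,"ty": 0,"tz": 0,"roll": 0},{"tx": 0,"ty": 0,"tz": 0,"roll": 0},{"tx": 0,"ty": 0,"tz": 0,"roll": 0},{"tx": 0,"ty": 0,"tz": 0,"roll": 0},{"tx": 0,"ty": 0,"tz": 0,"roll": 0}], gripper=255)

```text
time_s: 23.28
ee_pos: [0.634, -0.1961, 0.0123]
tcp_rot: [[1.0, 0.001, 0.0], [-0.0, -0.0, 1.0], [0.001, -1.0, -0.0]]
force: [-2.7, 0.3, 6.5]
opening: 0.0598
```

Call:
drive_tool(moves=[{"tx": 0,"ty": 0,"tz": -0.5,"roll": 0},{"tx": 0,"ty": 0,"tz": -1,"roll": 0},{"tx": 0,"ty": 0,"tz": -1.5,"roll": 0},{"tx": 0,"ty": 0,"tz": -2,"roll": 0},{"tx": 0,"ty": 0,"tz": -2.4,"roll": 0},{"tx": 0,"ty": 0,"tz": -2.4,"roll": 0}])

```text
time_s: 24.02
ee_pos: [0.6338, -0.2154, 0.0124]
tcp_rot: [[1.0, -0.0, -0.002], [0.002, 0.005, 1.0], [-0.0, -1.0, 0.005]]
force: [-5.2, 8.2, 10.2]
opening: 0.0598
```

Call:
drive_tool(moves=[{"tx": 0,"ty": 0,"tz": 0,"roll": 0},{"tx": 0,"ty": 0,"tz": 0,"roll": 0},{"tx": 0,"ty": 0,"tz": 0,"roll": 0},{"tx": 0,"ty": -4,"tz": 0,"roll": 0},{"tx": 0,"ty": -9,"tz": 0,"roll": 0},{"tx": 0,"ty": -14,"tz": 2,"roll": 0},{"tx": 0,"ty": -18,"tz": 5.5,"roll": 0},{"tx": 0,"ty": -18,"tz": 5.5,"roll": 0}], gripper=0)

```text
time_s: 25.02
ee_pos: [0.6369, -0.1611, 0.1954]
tcp_rot: [[1.0, 0.008, -0.005], [0.005, 0.001, 1.0], [0.008, -1.0, 0.001]]
force: [-0.1, 0.1, 0.8]
opening: 0.0854
```

Run:
```python
from h import *
im=save('wrist','w11.png'); T=save('top','t11.png'); S=robot.get_image('scene')
for r in robot.silhouettes('wrist','row_1'):
    b=r['box']; print(round(r['confidence'],2),b,fit([(im,r['pixels'])],box(-.03,.03,-.02,.02,.004,.05),[*onz(im,((b[0]+b[2])/2,(b[1]+b[3])/2),.03)[:2],0]))
for c,i in (("top",T),("scene",S)):
    for r in robot.silhouettes(c,"pot_a"):
        b=r["box"]; print(c,round(r["confidence"],2),b,np.round(onz(i,((b[0]+b[2])/2,(b[1]+b[3])/2),.025),3))
to(.493,.136,.2,12.3)
```

```text
0.89 [243.7, 208.9, 306.5, 261.8] (array([ 0.63560021, -0.21669181,  0.01249563]), np.float64(0.06320913321937538))
0.79 [242.1, 263.1, 301.2, 305.1] (array([ 0.63326765, -0.26824605,  0.02541076]), np.float64(0.2850852312412918))
0.57 [239.7, 118.2, 307.6, 167.1] (array([ 0.63544391, -0.1201025 ,  0.01652349]), np.float64(0.1211495549734034))
0.55 [239.9, 71.6, 312.6, 119.0] (array([ 0.63560355, -0.07923274,  0.00598278]), np.float64(0.03234171862188284))
top 0.88 [210.6, 231.8, 240.0, 265.9] [0.493 0.132 0.025]
scene 0.97 [324.2, 201.5, 356.9, 237.0] [0.499 0.14  0.025]
to tx -14.03 ty -1.03 tz 30.23 roll -12.4 t 25.32 cur [ 0.6328 -0.1666  0.1894] yaw -0.1 open 0.0856 F [ 0.7 -0.1  0.1]
```

Call:
drive_tool(moves=[{"tx": -13.9,"ty": 0,"tz": 30.2,"roll": -12.5},{"tx": -13.9,"ty": 0,"tz": 30.2,"roll": -12.5},{"tx": -13.9,"ty": 0,"tz": 30.2,"roll": -12.5},{"tx": -13.9,"ty": 0,"tz": 30.2,"roll": -12.5},{"tx": -13.9,"ty": 0,"tz": 30.2,"roll": -12.5},{"tx": -13.9,"ty": 0,"tz": 30.2,"roll": -12.5},{"tx": -13.9,"ty": 0,"tz": 30.2,"roll": -12.5}])

```text
time_s: 26.2
ee_pos: [0.4941, 0.1379, 0.1905]
tcp_rot: [[0.976, -0.001, -0.22], [0.22, 0.0, 0.976], [-0.001, -1.0, 0.0]]
force: [0.1, -1.4, -0.4]
opening: 0.0854
```

Run:
```python
from h import *
im=save('wrist','w12.png')
q=[.4942,.1353,.217]
for r in robot.silhouettes('wrist','pot_a'):
    b=r['box']; q,f=fit([(im,r['pixels'])],box(-.03,.03,-.02,.02,0,.046),[*onz(im,((b[0]+b[2])/2,(b[1]+b[3])/2),.03)[:2],.21]); print(round(r['confidence'],2),b,q,np.degrees(q[2]),f); break
to(q[0],q[1],.004,np.degrees(q[2]))
c=cv2.imread('pics/w12.png')[60:340,120:460]; cv2.imwrite('pics/w12c.png',cv2.resize(c,None,fx=2.1,fy=2.1))
```

```text
0.72 [243.3, 159.9, 313.9, 211.9] [0.49535925 0.13509357 0.23587416] 13.51459370306442 0.017911905349886736
to tx 0.02 ty 18.64 tz 0.02 roll -1.1 t 26.3 cur [0.4953 0.1351 0.1904] yaw 12.4 open 0.0857 F [ 0.1 -1.   0.4]
```

View pics/w12c.png

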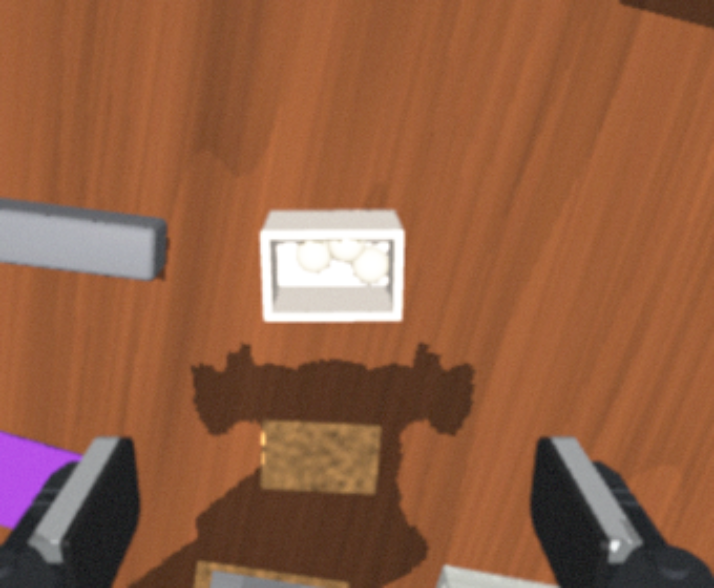

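The pot holds three pearls, at (313,255), (347,248) and (370,264). The TCP is centred over it, so I'll descend and grip.

Call:
drive_tool(moves=[{"tx": 0,"ty": 5,"tz": 0,"roll": -0.8},{"tx": 0,"ty": 10,"tz": 0,"roll": -0.8},{"tx": 0,"ty": 15,"tz": 0,"roll": -0.8},{"tx": 0,"ty": 17.8,"tz": 0,"roll": -0.8},{"tx": 0,"ty": 18.5,"tz": 0,"roll": -0.8},{"tx": 0,"ty": 18.5,"tz": 0,"roll": -0.8}])

```text
time_s: 27.05
ee_pos: [0.4954, 0.1358, 0.006]
tcp_rot: [[0.974, 0.0, -0.228], [0.228, -0.0, 0.974], [0.0, -1.0, -0.001]]
force: [-0.8, -0.2, -0.3]
opening: 0.0857
```

Call:
drive_tool(moves=[{"tx": 0,"ty": 0,"tz": 0,"roll": 0},{"tx": 0,"ty": 0,"tz": 0,"roll": 0},{"tx": 0,"ty": 0,"tz": 0,"roll": 0},{"tx": 0,"ty": 0,"tz": 0,"roll": 0},{"tx": 0,"ty": 0,"tz": 0,"roll": 0},{"tx": 0,"ty": 0,"tz": 0,"roll": 0}], gripper=255, squeeze=70)

```text
time_s: 27.8
ee_pos: [0.4956, 0.1367, 0.0074]
tcp_rot: [[0.973, 0.002, -0.23], [0.23, 0.0, 0.973], [0.002, -1.0, -0.0]]
force: [-0.3, -1.6, 5.4]
opening: 0.0592
```

Call:
drive_tool(moves=[{"tx": 0,"ty": -1,"tz": 0,"roll": 0},{"tx": 0,"ty": -3,"tz": 0,"roll": 0},{"tx": 0,"ty": -6,"tz": 0,"roll": 0},{"tx": 0,"ty": -9,"tz": 0,"roll": 3},{"tx": 0,"ty": -11,"tz": 0,"roll": 8},{"tx": 0,"ty": -12,"tz": 0,"roll": 13.3},{"tx": 0,"ty": -12,"tz": 0,"roll": 13.3}])

```text
time_s: 28.68
ee_pos: [0.4953, 0.137, 0.1274]
tcp_rot: [[1.0, 0.003, -0.001], [0.001, 0.0, 1.0], [0.003, -1.0, 0.0]]
force: [-0.7, 0.4, -2.4]
opening: 0.0594
```

```bash
python3 -c "
from h import *
to(.634,-.168,.13,0)"
```

```text
to tx 13.84 ty -0.24 tz -30.51 roll 0.1 t 28.68 cur [0.4953 0.137  0.1274] yaw 0.1 open 0.0594 F [-0.7  0.4 -2.4]
```

Call:
drive_tool(moves=[{"tx": 2,"ty": 0,"tz": -2,"roll": 0},{"tx": 5,"ty": 0,"tz": -6,"roll": 0},{"tx": 8,"ty": 0,"tz": -11,"roll": 0},{"tx": 11,"ty": 0,"tz": -16,"roll": 0},{"tx": 13,"ty": 0,"tz": -21,"roll": 0},{"tx": 13.8,"ty": 0,"tz": -26,"roll": 0},{"tx": 13.8,"ty": 0,"tz": -29.5,"roll": 0},{"tx": 13.8,"ty": 0,"tz": -30.4,"roll": 0}])

```text
time_s: 29.68
ee_pos: [0.6315, -0.1713, 0.1249]
tcp_rot: [[1.0, -0.002, 0.003], [-0.003, -0.002, 1.0], [-0.002, -1.0, -0.002]]
force: [-1.0, 0.8, -1.3]
opening: 0.0592
```

Run:
```python
from h import *
im=save('wrist','w13.png')
to(.634,-.167,.012,0)
for r in robot.silhouettes('wrist','row_1'):
    b=r['box']; print(round(r['confidence'],2),b,np.round(onz(im,((b[0]+b[2])/2,(b[1]+b[3])/2),.03)[:2],3))
for r in robot.silhouettes('wrist','pot_a'): print('pot',round(r['confidence'],2),r['box'])
c=cv2.imread('pics/w13.png')[40:400,140:440]; cv2.imwrite('pics/w13c.png',cv2.resize(c,None,fx=1.6,fy=1.6))
```

```text
to tx 0.24 ty 11.31 tz 0.36 roll -0.1 t 29.73 cur [ 0.6317 -0.1705  0.1251] yaw -0.1 open 0.0590 F [ 0.3 -1.7 -2.4]
0.81 [233.4, 108.3, 328.0, 171.9] [ 0.634 -0.121]
0.72 [231.5, 41.5, 330.8, 111.7] [ 0.635 -0.079]
pot 0.78 [195.1, 229.3, 362.9, 367.1]
```

View pics/w13c.png

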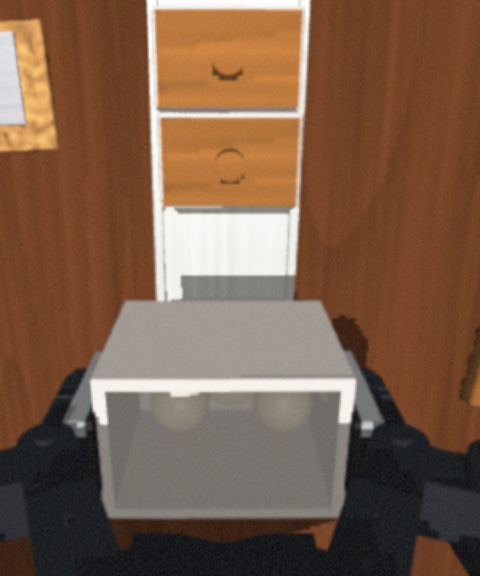

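Call:
drive_tool(moves=[{"tx": 0.2,"ty": 1,"tz": 0.3,"roll": 0},{"tx": 0.2,"ty": 3,"tz": 0.3,"roll": 0},{"tx": 0.2,"ty": 5.5,"tz": 0.3,"roll": 0},{"tx": 0.2,"ty": 8,"tz": 0.3,"roll": 0},{"tx": 0.2,"ty": 9.8,"tz": 0.3,"roll": 0},{"tx": 0.2,"ty": 10.5,"tz": 0.3,"roll": 0},{"tx": 0.2,"ty": 11,"tz": 0.3,"roll": 0},{"tx": 0.2,"ty": 11.1,"tz": 0.3,"roll": 0}])

```text
time_s: 30.82
ee_pos: [0.6345, -0.164, 0.0151]
tcp_rot: [[1.0, -0.001, -0.0], [0.0, 0.0, 1.0], [-0.001, -1.0, 0.0]]
force: [-0.8, 0.6, 0.1]
opening: 0.0591
```

```bash
python3 -c "
from h import *
to(.634,-.167,.0114,0)"
```

```text
to tx -0.05 ty 0.37 tz -0.30 roll 0.0 t 30.82 cur [ 0.6345 -0.164   0.0151] yaw 0.0 open 0.0591 F [-0.8  0.6  0.1]
```

Call:
drive_tool(moves=[{"tx": 0,"ty": 0.1,"tz": -0.2,"roll": 0},{"tx": 0,"ty": 0.25,"tz": -0.2,"roll": 0},{"tx": 0,"ty": 0.35,"tz": -0.2,"roll": 0},{"tx": 0,"ty": 0.35,"tz": -0.2,"roll": 0}])

```text
time_s: 31.32
ee_pos: [0.6345, -0.1667, 0.0116]
tcp_rot: [[1.0, -0.0, 0.0], [-0.0, -0.001, 1.0], [-0.0, -1.0, -0.001]]
force: [-3.2, -0.3, 0.4]
opening: 0.0592
```

```bash
python3 -c "
from h import *
to(.634,-.167,.0114,0)"
```

```text
to tx -0.05 ty 0.02 tz -0.03 roll -0.0 t 31.32 cur [ 0.6345 -0.1667  0.0116] yaw -0.0 open 0.0592 F [-3.2 -0.3  0.4]
```

Call:
drive_tool(moves=[{"tx": -0.1,"ty": 0,"tz": 0,"roll": 0},{"tx": -0.1,"ty": 0.1,"tz": 0,"roll": 0},{"tx": -0.1,"ty": 0.1,"tz": 0,"roll": 0}])

```text
time_s: 31.7
ee_pos: [0.6344, -0.1665, 0.0115]
tcp_rot: [[1.0, 0.001, 0.0], [-0.0, -0.001, 1.0], [0.001, -1.0, -0.001]]
force: [-2.4, 0.1, 5.4]
opening: 0.0592
```

```bash
python3 -c "
from h import *
to(.634,-.167,.0114,0)
save('scene','s14.png',(140,110,290,230),4)"
```

```text
to tx -0.04 ty 0.01 tz -0.05 roll -0.0 t 31.7 cur [ 0.6344 -0.1665  0.0115] yaw -0.0 open 0.0592 F [-2.4  0.1  5.4]
```

Call:
drive_tool(moves=[{"tx": 0,"ty": 0,"tz": 0,"roll": 0},{"tx": 0,"ty": 0,"tz": 0,"roll": 0},{"tx": 0,"ty": 0,"tz": 0,"roll": 0},{"tx": 0,"ty": 0,"tz": 0,"roll": 0},{"tx": 0,"ty": -3,"tz": 0,"roll": 0},{"tx": 0,"ty": -8,"tz": 0,"roll": 0},{"tx": 0,"ty": -14,"tz": 0,"roll": 0},{"tx": 0,"ty": -19,"tz": 0,"roll": 0}], gripper=0)

```text
time_s: 32.75
ee_pos: [0.6342, -0.1661, 0.2029]
tcp_rot: [[1.0, 0.002, -0.0], [0.0, -0.0, 1.0], [0.002, -1.0, -0.0]]
force: [1.3, -0.6, -0.0]
opening: 0.0855
```

Call:
drive_tool(moves=[{"tx": -5,"ty": 0,"tz": -5,"roll": 0},{"tx": -10,"ty": 0,"tz": -10,"roll": 0},{"tx": -15,"ty": 0,"tz": -14,"roll": 0},{"tx": -18,"ty": 0,"tz": -18,"roll": 0},{"tx": -18,"ty": 0,"tz": -20,"roll": 0},{"tx": -18,"ty": 0,"tz": -20,"roll": 0}])

```text
time_s: 33.5
ee_pos: [0.4526, -0.3687, 0.2004]
tcp_rot: [[1.0, 0.0, 0.005], [-0.005, -0.001, 1.0], [0.0, -1.0, -0.001]]
force: [-0.1, 0.7, -0.2]
opening: 0.0855
```

Run:
```python
from h import *
to(.634,-.167,.0114,0)
T=save('top','t15.png'); S=save('scene','s15.png')
for t,s in zip([(424,179),(396,177),(364,179),(334,179)],[(176,144),(191,162),(209,175),(222,190)]): pass
for c,i in (('top',T),('scene',S)):
  for n in ('row_1','pot_a','scoop','mat'):
    for r in robot.silhouettes(c,n):
      b=r['box']
      if r['confidence']<.4: continue
      o=''
      if n in('row_1','pot_a'):
        q,f=fit([(i,r['pixels'])],box(-.03,.03,-.02,.02,.004,.05),[*onz(i,((b[0]+b[2])/2,(b[1]+b[3])/2),.03)[:2],0]); o=np.round([*q,f],3)
      print(c,n,round(r['confidence'],2),b,o)
a=cv2.resize(cv2.imread('pics/s15.png')[100:230,140:330],None,fx=2.6,fy=2.6,interpolation=cv2.INTER_CUBIC)
b=cv2.resize(cv2.imread('pics/t15.png')[150:275,260:460],None,fx=2.1,fy=2.1,interpolation=cv2.INTER_CUBIC)
w=max(a.shape[1],b.shape[1]); o=np.zeros((a.shape[0]+b.shape[0],w,3),np.uint8); o[:a.shape[0],:a.shape[1]]=a; o[a.shape[0]:,:b.shape[1]]=b
cv2.imwrite('pics/fin.png',o); print(o.shape)
```

```text
to tx 18.05 ty 18.88 tz 20.27 roll -0.3 t 33.5 cur [ 0.4526 -0.3687  0.2004] yaw -0.3 open 0.0855 F [-0.1  0.7 -0.2]
top row_1 0.95 [413.1, 163.7, 440.0, 195.0] [ 0.629 -0.263  0.053  0.21 ]
top row_1 0.9 [319.4, 158.3, 348.9, 193.7] [ 0.633 -0.079  0.038  0.062]
top row_1 0.62 [342.9, 160.4, 369.9, 195.1] [ 0.633 -0.119 -0.063  0.154]
top row_1 0.58 [396.0, 159.0, 418.3, 196.0] [ 0.633 -0.217  0.007  0.091]
top pot_a 0.86 [365.4, 160.4, 394.8, 193.3] [ 0.634 -0.167  0.007  0.029]
top scoop 0.83 [325.7, 231.1, 348.8, 270.4] 
top mat 0.96 [326.2, 221.2, 352.1, 266.8] 
top mat 0.57 [271.9, 222.3, 294.2, 256.5] 
top mat 0.57 [291.9, 299.9, 326.3, 349.2] 
top mat 0.57 [364.5, 318.3, 391.0, 352.3] 
top mat 0.5 [122.8, 177.1, 133.0, 186.8] 
scene row_1 0.83 [207.8, 173.1, 242.7, 209.7] [ 0.635 -0.076  0.016  0.095]
scene row_1 0.78 [170.2, 142.2, 201.9, 172.9] [ 0.635 -0.219  0.128  0.237]
scene row_1 0.66 [196.9, 160.8, 223.7, 193.4] [ 0.635 -0.122 -0.082  0.273]
scene row_1 0.63 [160.9, 128.6, 189.6, 157.7] [ 0.632 -0.268  0.01   0.25 ]
scene pot_a 0.97 [181.8, 154.1, 214.6, 182.9] [ 0.634 -0.173  0.045  0.235]
scene scoop 0.75 [252.9, 121.4, 283.9, 178.8] 
scene scoop 0.63 [346.5, 307.7, 359.0, 321.8] 
scene mat 0.97 [315.2, 139.4, 357.4, 166.3] 
scene mat 0.69 [284.0, 183.2, 313.0, 207.9] 
scene mat 0.59 [294.0, 109.4, 317.2, 133.2] 
scene mat 0.54 [245.4, 157.9, 291.7, 185.7] 
(600, 494, 3)
```

View pics/fin.png

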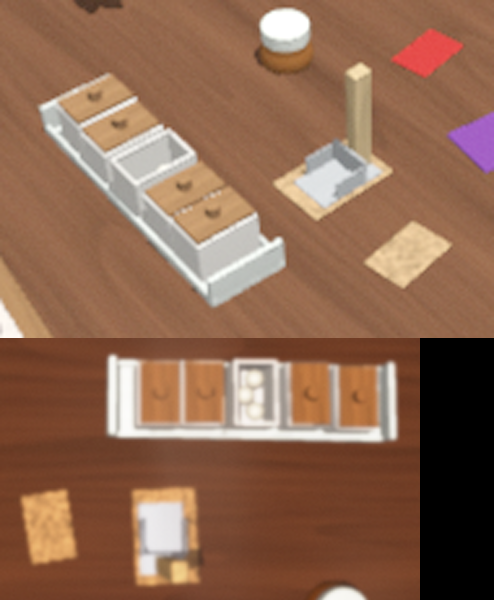

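```bash
python3 -c "
from station import robot
print(robot.finish_job())"
```

```text
the job is handed in; nothing more can be done
None
```

I finished the job and handed it in at about 33.5 s of the 210 s. Only one open pot was on the table.

**What I did**
- **Scooping:** I pushed the scoop along the bin floor to the ramp, which put three pearls on it. I tipped them into the pot with a quick forward-and-back jerk, because the arm could not tilt the tool.
- **Scoop:** It is back on the larger cork mat.
- **Rack:** I slid the two middle lidded pots apart and set the filled pot down in the gap.

**Last checks** (top and scene pictures)
- **Filled pot:** It stands at about (0.634, -0.167), close to square, with three pearls showing inside. The two lidded pots either side of it are 48 and 50 mm away, centre to centre.
- **Row:** All five pots looked flat in the channel. The outer two are about 92 mm from the rack's middle, against a limit of 115 mm.
- **Scoop:** It stands upright and looks centred on the mat, but I did not measure its final distance from the mat's centre.
- **Bystanders:** The cream jar is visibly in place. The buffer and polish bottle had not moved in earlier views, and I did not re-measure any of them at the end.

**Disagreements**
- The wrist camera put the rack pots 2 to 4 mm farther out in x than the top camera did at first, within the gap around the pots.
- In the last check the scene camera's fits of the crowded row were poor. One gave a turn of 0.13 rad where the top camera read about 0.01.

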